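# Run the bottle crate into the filling bay and aim the outlet

## Robot

A 7-joint arm with a two-finger parallel gripper is mounted at the origin on the work surface. World frame = base frame: x ahead of the robot, y to its left, z up, the work surface at z = 0. Lengths are in m, angles in rad, forces in N, time in s.
With the tool pointing down it reaches from about 0.4 to 0.85 m from the base axis. Payload 6.9 kg.
Tool frame: the origin (TCP) lies midway between the tips of the shut fingers; the grasp point (between the pads) lies 19 mm behind it (env.grip_point_offset is the distance from the TCP to the grasp point, in m); x points along the fingers, z is the direction in which the jaws open and shut, and the axes are right-handed (so a half turn about x gives the same grasp; the last joint's range is limited). The gripper opens to 85 mm and grips with 20 to 120 N. Pads are 22 mm wide; open, the fingers measure 114 mm over their backs; the gripper's body (76 mm by 85 mm) begins 54 mm behind the grasp point. The pads swing forward as they close: fully open they stand 13 mm farther back than shut.
Start: joints at [-1.077, 0.507, -0.238, 1.5, 0.126, 1.149, -0.155], TCP at [0.237, 0.578, 0.231] pointing down, gripper open.
Joint ranges: [-3.08, 3.08], [-0.24, 2.05], [-1.43, 1.35], [0, 2.5], [-1.52, 4.66], [0.17, 1.96], [-2.89, 2.89]. Speed limits (rad/s): [2.39, 2.39, 3.14, 3.14, 3.14, 3.14, 3.14].

## Interface

Orientations are given as [roll, pitch, yaw] about the fixed x, y, z axes, in that order (R = Rz(yaw) Ry(pitch) Rx(roll)).
In Python, from workcell import readout, imaging, order, env gives the robot as it stands.
- The arm moves only by the tool carry_out, never from a script. Its argument "series" is a list of rows, each an object of numbers: "tx", "ty", "tz": the shift along the world's x, y, z in m; "wx", "wy", "wz": the turn, a rotation vector about the world's x, y, z in degrees. A call has 1 to 12 rows; each row shifts and turns the commanded pose from where the row before left it; what a row does not reach is not made up. A row lasts 1/8 s, in which the tool goes at most 62.5 mm and 10.7 degrees, less where a joint would pass 70% of its speed; a pose out of reach is approached as far as the arm can. A call with a gripper value outside its range is refused whole. "jaw" is the opening, from 0 (shut) to 1 (fully open), set as the call begins (left out, the last holds). The fingers move at their own pace and stop on an object; "newtons" is the grip in N (left out, the last holds). Time passes only in rows, so rows that do not move let the fingers close. It gives the time, the measured TCP pose, the force and the opening at its end, in the units of the state.
- readout.read_state(): the state, without advancing time (a new reading comes with each control period).
- imaging.capture(name): name is "scene" or "top" or "wrist"; returns a dict with "frame" (480x640x3 uint8, red, green, blue), "fx", "fy", "cx", "cy" (pixels), "extrinsics" (4x4, takes a point from world to camera coordinates). Camera axes: x right, y up, looking along -z (the intrinsics and any distortion apply to the point x, -y, -z); pixel columns grow to the right and rows downward; lengths in m; the calibration is good to about 2 mm. A picture is of the moment at which its call begins. There is no depth.
- order.finish_job(): hands the job in, once; it reports no verdict.
The state is a dict: "time": time; "q": joint angles; "joint_velocities": joint speeds; "joint_efforts": joint torques, N m; "tool_pos": TCP position; "eef_rot": TCP orientation; "force": force on the tool from outside, world axes, zero at the start; "wrist_torque": the same for the moment, N m; "grip_width": finger opening in m.
Only numpy, scipy, OpenCV 4.12 (cv2) and the standard library are available. Lean on these libraries where they do the work, as an engineer would, in place of code of your own. Each camera call takes 0.05 s, during which the arm holds its last target. There are 200 camera calls.

## Task

Gently push the bottle crate along the rollers, without lifting it, until it is fully home against the end stop of the filling bay. Then screw the elbow clockwise on its standpipe until the nozzle at its end is centred over the mouth of the open, uncapped bottle in the crate, and let go. Keep the bottles standing in the crate and leave everything else on the bench where it is.

Things in the scene. Friction and masses are not known exactly. Their poses are not given: they have to be found in the camera images.
- station: fixed filling station: straight 640 mm lane of 17 free steel rollers (154 mm wide, 22 mm diameter) between two side rails, with a bay and end stop at its far end. Origin on the bench under the lane's middle; z up, +y along the lane to the end stop, +x across it to the standpipe (away from the robot). Rails at x = 79 to 91 mm either side, 65 mm high
- lane (a point): middle of the lane on the roller tops, 45 mm above the bench; axes as the station's. The rollers turn easily: a crate pushed at 0.1 m/s and let go coasts 10 to 20 mm
- home (a point): point on the roller tops (45 mm high) in the bay where the crate's origin comes when it is fully home, touching the end stop; axes as the station's. The end stop's face lies 74 mm farther along the lane, its top 110 mm above the bench; thin steel cheeks, 95 mm high, flank the bay from 76 mm before this point on
- crate: grey plastic bottle crate of four pockets, 148 by 148 mm, standing on the rollers in the lane, 5 mm of play to each rail. Origin at the centre of its underside, z up, y along the lane towards the bay. Its two end walls (at y = -74 and +74 mm) are 4 mm thick and 101 mm high, its side walls 60 mm high. With its bottles it weighs about 0.9 kg. Pocket centres at x, y = plus or minus 36 mm
- open_bottle: white plastic wide-mouth bottle without a cap, standing in one of the two pockets on the standpipe's side of the crate (x = +36 mm), in front or behind; 64 mm diameter, 115 mm high (top 164 mm above the bench), neck 37 mm outside, open mouth 32 mm wide. Origin at the centre of its underside
- mouth (a point): centre of the open bottle's mouth, at its top
- capped_bottle: the same bottle with a white screw cap (43 mm wide, total height 120 mm), in the other pocket of that side; origin at the centre of its underside
- near_bottle_a: capped bottle as above, in a pocket on the robot's side of the crate
- near_bottle_b: capped bottle as above, in the other pocket on the robot's side
- elbow (a joint): turn of the elbow on the standpipe's threaded stub, rad, about the vertical through point stub; grows as it is screwed clockwise seen from above. 0: arm points away from the lane (station +x); 1.57: back along it (-y); 3.14: straight across it (-x). Range 0 to 4.2; even friction of about 0.2 Nm; stays where it is left; sinks 0.3 mm per radian
- stub (a point): point on the vertical axis of standpipe and elbow, 190 mm above the bench, at station x = 130, y = 210 mm. Below it stands the 25 mm standpipe with a black valve (44 mm wide, 85 to 131 mm high); its supply pipe and a white filter (68 mm diameter, below 80 mm) lie on the bench beyond, at x = 130, y 210 to 600 mm
- nozzle (a point): lower end of the elbow's nozzle, 181 mm above the bench. The elbow: a black round collar 36 mm wide on the standpipe axis, from it a level round arm 18 mm in diameter, axis 215 mm above the bench, reaching 101 mm out from the standpipe axis, then a nozzle 12 mm in diameter straight down to this point
- beaker: glass beaker, 72 mm wide, 85 mm high, standing beyond the lane; origin at the centre of its underside
- dishes: stack of clear round dishes, 92 mm wide, 56 mm high, beyond the lane; origin at the centre of its underside
- loose_cap: white screw cap lying on the bench beyond the lane, 43 mm wide, 21 mm high; origin at the centre of its underside
- flask: conical glass flask, 84 mm wide, 137 mm high, beyond the lane; origin at the centre of its underside
Things that resemble listed ones, but are neither listed nor needed, are in the scene too. Leave any red look-alike of the open_bottle alone.

How it is judged:
By the outcome, as a careful person would: the job done as asked, in the order asked, and still so for the second after the job is handed in, with the robot touching nothing.
It also fails if it takes over 56 s, if anything falls off the work surface, if the arm or the gripper's body presses on something with over 40 N, if the wrist force passes 120 N, or if a joint passes its speed limit or range.

## Working session

There is one attempt and no reset: what is moved stays moved. The work goes in short steps, Python scripts to look and compute and a tool call to move; the robot and the scene stay as the last step left them, time stands still between calls to the robot, and variables do not carry over. Pictures are saved under pics/ and viewed, about 8 in all and at most 12, crops included, and the job is handed in when it is done.

Besides the shell and the picture viewer there is one more tool, called after "Call:" as name([rows], argument=value, ...), one row to a line, values as JSON. carry_out: Moves the arm, as the interface text tells. Its arguments: {"type":"object","properties":{"series":{"type":"array"},"jaw":{"type":"number"},"newtons":{"type":"number"}},"required":["series"]}

```bash
mkdir -p pics; python3 - <<'E'
from workcell import readout, imaging, order, env
import cv2, numpy as np
for n in ["scene","top"]:
    c=imaging.capture(n); cv2.imwrite(f"pics/{n}0.png",c["frame"][:,:,::-1])
    print(n,{k:v for k,v in c.items() if k!="frame"})
print(readout.read_state()); print(env.grip_point_offset)
E
```

```text
scene {'fx': 587.0444279840904, 'fy': 587.0444279840904, 'cx': 314.8316367291483, 'cy': 238.93161136137223, 'extrinsics': array([[ 0.26757923,  0.96334748, -0.01905234, -0.12249043],
       [-0.71731312,  0.21236491,  0.66359855,  0.35078221],
       [ 0.64332203, -0.1638987 ,  0.74784623, -1.5814596 ],
       [ 0.        ,  0.        ,  0.        ,  1.        ]])}
top {'fx': 470.89681788606197, 'fy': 470.89681788606197, 'cx': 322.46207441439634, 'cy': 241.78348470836275, 'extrinsics': array([[ 4.87885577e-02, -9.98808917e-01, -6.51560052e-04,
        -6.92354143e-02],
       [ 9.75045434e-01,  4.74863185e-02,  2.16867358e-01,
        -6.29812357e-01],
       [-2.16578111e-01, -1.12159463e-02,  9.76200863e-01,
        -1.11286982e+00],
       [ 0.00000000e+00,  0.00000000e+00,  0.00000000e+00,
         1.00000000e+00]])}
{'time': 0.1, 'q': array([-1.07649631,  0.50823405, -0.23751472,  1.50100515,  0.12572759,
        1.14891277, -0.15480756]), 'joint_velocities': array([-1.26228214e-03, -4.89837226e-04,  6.11505109e-05, -3.29281667e-03,
       -2.25283151e-04,  1.67283853e-03,  8.10879450e-04]), 'joint_efforts': array([-5.52280326e-03, -6.21830177e+01, -2.19523452e+00, -2.50203198e+01,
        1.24308496e-02,  7.71317747e-03, -1.33520544e-05]), 'tool_pos': array([0.23684247, 0.57791184, 0.23053785]), 'eef_rot': array([-3.10123861,  1.56922698, -1.91924465]), 'force': array([-0.17243621,  0.07526478,  0.73968891]), 'wrist_torque': array([ 0.01704513, -0.0054967 , -0.00916628]), 'grip_width': 0.08555540339981077}
0.0187
```

View pics/scene0.png

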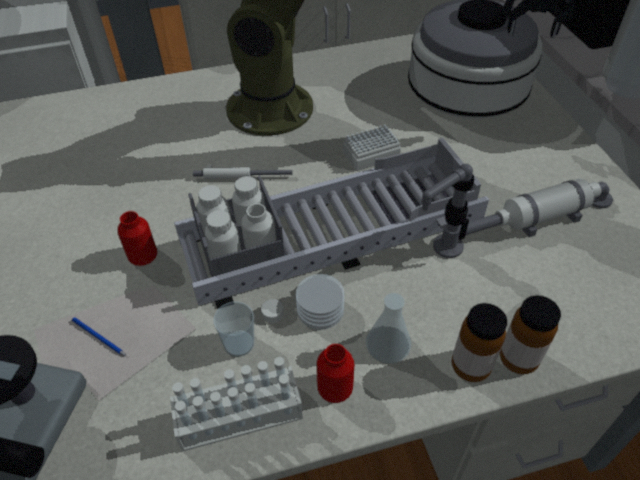

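View pics/top0.png

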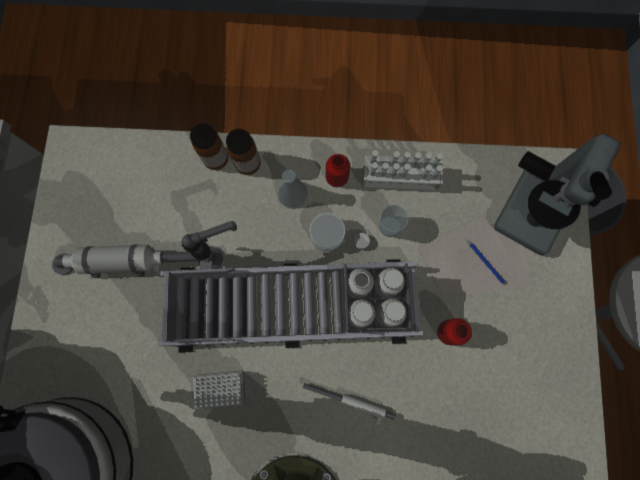

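The scene shows the open bottle at (257,212) in the front pocket, on the standpipe side. In the top view the lane spans (165..415, 265..345), the bay is at the left, the open mouth is at about (361,280), and the elbow runs from collar (190,243) to nozzle (233,226). I'll enlarge for accurate clicks.

```bash
python3 - <<'E'
import cv2
t=cv2.imread("pics/top0.png"); s=cv2.imread("pics/scene0.png")
a=cv2.resize(t[210:360,150:430],None,fx=2.85,fy=2.85,interpolation=cv2.INTER_CUBIC)
b=cv2.resize(s[135:310,170:500],None,fx=2.4,fy=2.4,interpolation=cv2.INTER_CUBIC)
import numpy as np
cv2.imwrite("pics/top0c.png",cv2.convertScaleAbs(a,alpha=1.6)); cv2.imwrite("pics/scene0c.png",cv2.convertScaleAbs(b,alpha=1.4))
E
```

```text
(no output)
```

View pics/top0c.png

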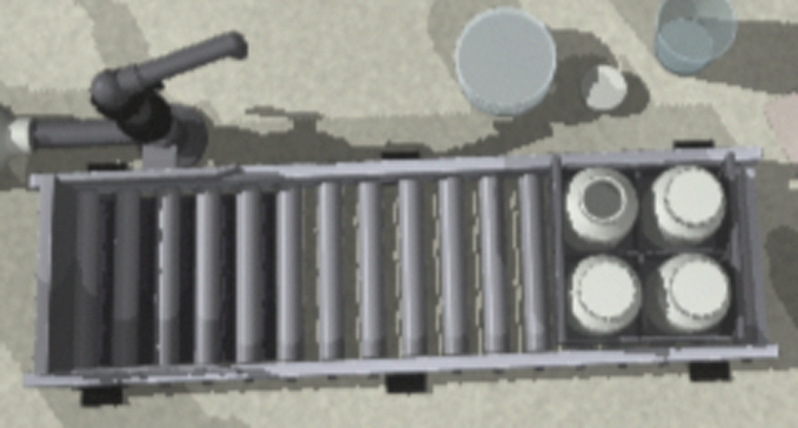

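View pics/scene0c.png

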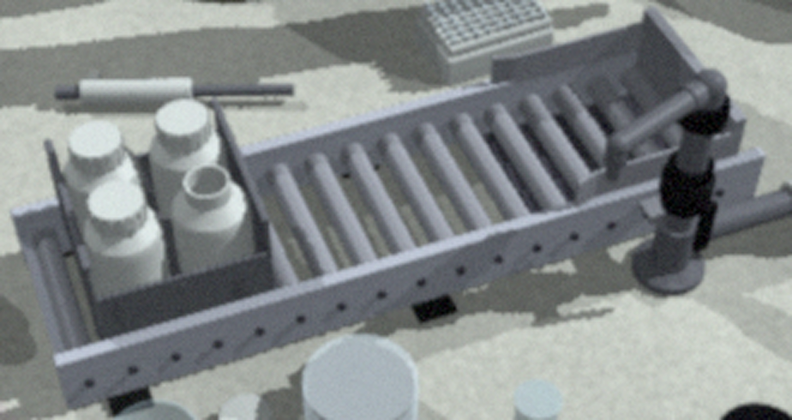

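```bash
cat > h.py <<'E'
import numpy as np
from workcell import readout, imaging, order, env
def ray(c,uv):
    E=c["extrinsics"];R=E[:3,:3];o=-R.T@E[:3,3]
    d=R.T@np.array([(uv[0]-c["cx"])/c["fx"],-(uv[1]-c["cy"])/c["fy"],-1]);return o,d
def unp(c,uv,z):
    o,d=ray(c,uv);return o+d*(z-o[2])/d[2]
def proj(c,p):
    E=c["extrinsics"];q=E[:3,:3]@np.asarray(p)+E[:3,3]
    return np.array([c["cx"]-c["fx"]*q[0]/q[2],c["cy"]+c["fy"]*q[1]/q[2]])
E
python3 - <<'E'
from h import *
from scipy.optimize import least_squares
T=imaging.capture("top");S=imaging.capture("scene")
t=lambda a,b:np.array([a/2.85+150,b/2.85+210]); s=lambda a,b:np.array([a/2.4+170,b/2.4+135])
obs=[(T,t(25,382),(-.091,.32,.065)),(T,t(777,350),(-.091,-.32,.065)),(T,t(30,178),(.091,.32,.065)),(T,t(760,148),(.091,-.32,.065)),
(S,s(60,360),(.091,-.32,.065)),(S,s(763,153),(.091,.32,.065)),(S,s(14,212),(-.091,-.32,.065)),
(T,t(107,90),(.13,.21,.225)),(S,s(712,82),(.13,.21,.225))]
def W(p,q):
    c,n=np.cos(p[2]),np.sin(p[2]);return np.array([p[0]+c*q[0]-n*q[1],p[1]+n*q[0]+c*q[1],q[2]])
f=lambda p:np.concatenate([proj(c,W(p,q))-u for c,u,q in obs])
r=least_squares(f,[.5,-.05,0],loss="soft_l1");p=r.x;print(p,f(p).reshape(-1,2).round(1))
def L(w):
    c,n=np.cos(p[2]),np.sin(p[2]);d=np.array(w[:2])-p[:2];return np.array([c*d[0]+n*d[1],-n*d[0]+c*d[1]]).round(4)
for nm,C,u,z in [("mouth",T,t(604,199),.164),("mouthS",S,s(207,183),.164),("cap",T,t(694,193),.169),("nearA",T,t(606,287),.169),("nearB",T,t(697,288),.169),
 ("frontwall",T,t(556,250),.146),("rearwall",T,t(738,250),.146),("rearwS",S,s(50,145),.146),("armend",T,t(238,44),.215),("armendS",S,s(616,145),.215),("stopface",T,t(50,280),.11),("stopS",S,s(650,12),.11),
 ("dishes",T,t(506,60),.056),("loosecap",T,t(604,88),.02),("beaker",T,t(696,22),.085)]:
    w=unp(C,u,z);print(nm,w.round(4),L(w))
E
```

```text
[0.47721473 0.03510221 0.09186447] [[-1.6  2.3]
 [ 0.4  1.8]
 [-0.9 -1.1]
 [-0.2 -1.5]
 [-2.   3.3]
 [ 0.9  0.3]
 [-2.6 -0.6]
 [-1.5 -1.6]
 [-0.8 -2.8]]
mouth [ 0.5277 -0.1331  0.164 ] [ 0.0348 -0.1721]
mouthS [ 0.5301 -0.1304  0.164 ] [ 0.0374 -0.1697]
cap [ 0.5352 -0.2036  0.169 ] [ 0.0358 -0.243 ]
nearA [ 0.458  -0.1364  0.169 ] [-0.0348 -0.169 ]
nearB [ 0.4607 -0.2072  0.169 ] [-0.0386 -0.2397]
frontwall [ 0.4873 -0.0973  0.146 ] [-0.0021 -0.1328]
rearwall [ 0.4944 -0.2429  0.146 ] [-0.0084 -0.2784]
rearwS [ 0.4328 -0.2432  0.146 ] [-0.0697 -0.2731]
armend [0.6275 0.158  0.215 ] [0.1609 0.1086]
armendS [0.6284 0.1631 0.215 ] [0.1623 0.1136]
stopface [0.446  0.3166 0.11  ] [-0.0053  0.2831]
stopS [0.377  0.3162 0.11  ] [-0.074   0.2891]
dishes [ 0.664  -0.0499  0.056 ] [ 0.1782 -0.1018]
loosecap [ 0.6508 -0.141   0.02  ] [ 0.1567 -0.1913]
beaker [ 0.6993 -0.2151  0.085 ] [ 0.1982 -0.2695]
```

```bash
cat >> h.py <<'E'
P=np.array([.4772,.0351,.0919])
def W(q):
    c,n=np.cos(P[2]),np.sin(P[2]);return np.array([P[0]+c*q[0]-n*q[1],P[1]+n*q[0]+c*q[1]])
def Lc(w):
    c,n=np.cos(P[2]),np.sin(P[2]);d=np.array(w[:2])-P[:2];return np.array([c*d[0]+n*d[1],-n*d[0]+c*d[1]])
def tool():
    from scipy.spatial.transform import Rotation as R
    s=readout.read_state();M=R.from_euler("xyz",s["eef_rot"]).as_matrix()
    z=M[:,2]
    print("t",round(s["time"],2),"pos",s["tool_pos"].round(4),"loc",Lc(s["tool_pos"]).round(4),"toolx",M[:,0].round(3),"zjaw",z.round(3),"zdeg",np.degrees(np.arctan2(z[1],z[0])).round(1),"F",s["force"].round(1),"q",s["q"].round(2),"gw",round(s["grip_width"],4))
E
python3 - <<'E'
from h import *
tool(); print(W((0,-.315)),W((0,.126)))
T=dict(fx=470.9,fy=470.9,cx=322.46,cy=241.78,extrinsics=imaging.capture("top")["extrinsics"])
w=unp(T,(453,325),.115);print("red",w,Lc(w))
E
```

```text
t 0.2 pos [0.2369 0.5781 0.2308] loc [-0.1895  0.5627] toolx [-0.    -0.001 -1.   ] zjaw [ 0.379  0.925 -0.001] zdeg 67.7 F [ 0.   0.5 -0.2] q [-1.08  0.51 -0.24  1.5   0.13  1.15 -0.15] gw 0.0854
[ 0.50610777 -0.27857075] [0.46563689 0.1605683 ]
red [ 0.43954673 -0.35096404  0.115     ] [-0.07292375 -0.38097945]
```

Call:
carry_out([
  {"tx":0.01,"ty":-0.03,"tz":0.01,"wz":-3.9},
  {"tx":0.0172,"ty":-0.055,"tz":0.02,"wz":-3.9},
  {"tx":0.0172,"ty":-0.055,"tz":0.01,"wz":-3.9},
  {"tx":0.0172,"ty":-0.055,"wz":-3.9},
  {"tx":0.0172,"ty":-0.055,"wz":-3.9},
  {"tx":0.0172,"ty":-0.055,"wz":-3.9},
  {"tx":0.0172,"ty":-0.055,"wz":-3.9},
  {"tx":0.0172,"ty":-0.055,"wz":-3.9},
  {"tx":0.0172,"ty":-0.055,"wz":-3.9},
  {"tx":0.0172,"ty":-0.055,"wz":-3.9},
  {"tx":0.0172,"ty":-0.055,"wz":-3.9},
  {"tx":0.0172,"ty":-0.055,"wz":-3.9},
], jaw=0)

```text
schema error: expected keys tx, ty, tz, wx, wy, wz
```

```bash
python3 -c "
from h import *
tool()"
```

```text
t 0.25 pos [0.2369 0.5781 0.2309] loc [-0.1895  0.5628] toolx [-0.    -0.001 -1.   ] zjaw [ 0.379  0.925 -0.001] zdeg 67.7 F [-0.3 -0.2  0.6] q [-1.08  0.51 -0.24  1.5   0.13  1.15 -0.15] gw 0.085
```

Call:
carry_out([
  {"tx":0.01,"ty":-0.03,"tz":0.01,"wx":0,"wy":0,"wz":-3.9},
  {"tx":0.0172,"ty":-0.055,"tz":0.02,"wx":0,"wy":0,"wz":-3.9},
  {"tx":0.0172,"ty":-0.055,"tz":0.01,"wx":0,"wy":0,"wz":-3.9},
  {"tx":0.0172,"ty":-0.055,"tz":0,"wx":0,"wy":0,"wz":-3.9},
  {"tx":0.0172,"ty":-0.055,"tz":0,"wx":0,"wy":0,"wz":-3.9},
  {"tx":0.0172,"ty":-0.055,"tz":0,"wx":0,"wy":0,"wz":-3.9},
  {"tx":0.0172,"ty":-0.055,"tz":0,"wx":0,"wy":0,"wz":-3.9},
  {"tx":0.0172,"ty":-0.055,"tz":0,"wx":0,"wy":0,"wz":-3.9},
  {"tx":0.0172,"ty":-0.055,"tz":0,"wx":0,"wy":0,"wz":-3.9},
  {"tx":0.0172,"ty":-0.055,"tz":0,"wx":0,"wy":0,"wz":-3.9},
  {"tx":0.0172,"ty":-0.055,"tz":0,"wx":0,"wy":0,"wz":-3.9},
  {"tx":0.0172,"ty":-0.055,"tz":0,"wx":0,"wy":0,"wz":-3.9},
], jaw=0)

```text
time: 1.75
tool_pos: [0.4365, -0.0584, 0.2716]
eef_rot: [-0.156, 1.57, 0.208]
force: [0.5, -0.1, 0.5]
grip_width: -0.0001
```

```bash
python3 -c "
from h import *
tool()"
```

```text
t 1.75 pos [ 0.4365 -0.0584  0.2716] loc [-0.0491 -0.0893] toolx [ 0.001  0.    -1.   ] zjaw [0.935 0.355 0.001] zdeg 20.8 F [ 0.5 -0.1  0.5] q [-0.15  0.19  0.27  1.89 -0.06  1.07  0.51] gw -0.0001
```

Call:
carry_out([
  {"tx":0.014,"ty":-0.044,"tz":0,"wx":0,"wy":0,"wz":-3.9},
  {"tx":0.014,"ty":-0.044,"tz":0,"wx":0,"wy":0,"wz":-3.9},
  {"tx":0.014,"ty":-0.044,"tz":0,"wx":0,"wy":0,"wz":-3.9},
  {"tx":0.014,"ty":-0.044,"tz":0,"wx":0,"wy":0,"wz":-3.8},
  {"tx":0.014,"ty":-0.044,"tz":0,"wx":0,"wy":0,"wz":0},
  {"tx":0,"ty":0,"tz":-0.035,"wx":0,"wy":0,"wz":0},
  {"tx":0,"ty":0,"tz":-0.045,"wx":0,"wy":0,"wz":0},
  {"tx":0,"ty":0,"tz":-0.045,"wx":0,"wy":0,"wz":0},
  {"tx":0,"ty":0,"tz":-0.03,"wx":0,"wy":0,"wz":0},
  {"tx":0,"ty":0,"tz":0,"wx":0,"wy":0,"wz":0},
])

```text
time: 3.0
tool_pos: [0.5049, -0.2757, 0.1143]
eef_rot: [2.571, 1.566, 2.665]
force: [0.3, 0.7, -0.2]
grip_width: 0.0001
```

```bash
python3 -c "
from h import *
import cv2
tool()
c=imaging.capture('scene');cv2.imwrite('pics/s1.png',cv2.convertScaleAbs(cv2.resize(c['frame'][100:320,90:400,::-1],None,fx=2.4,fy=2.4),alpha=1.4))"
```

```text
t 3.0 pos [ 0.5049 -0.2757  0.1143] loc [-0.001 -0.312] toolx [-0.004  0.002 -1.   ] zjaw [ 0.996  0.095 -0.004] zdeg 5.4 F [ 0.3  0.7 -0.2] q [ 0.24  0.57  0.34  1.79 -0.25  0.83  0.8 ] gw 0.0001
```

View pics/s1.png

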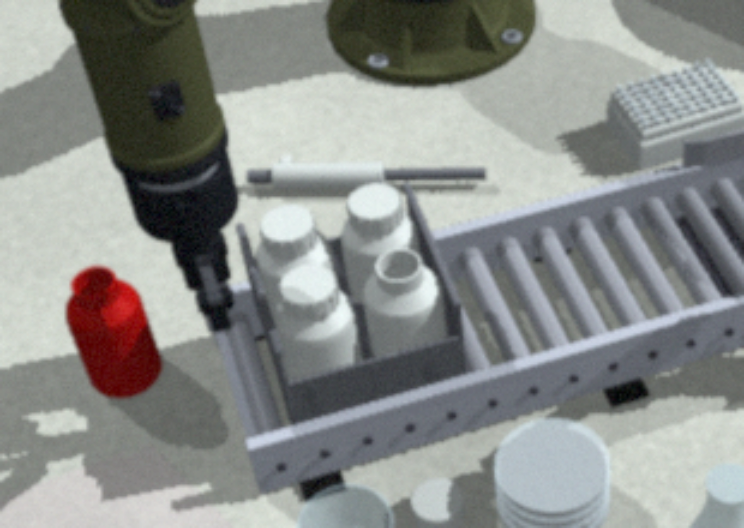

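Fingers are shut behind the rear wall (around (215,315) in the crop), clear of the red bottle. Starting the push.

Call:
carry_out([
  {"tx":-0.0005,"ty":0.005,"tz":0,"wx":0,"wy":0,"wz":0},
  {"tx":-0.0005,"ty":0.005,"tz":0,"wx":0,"wy":0,"wz":0},
  {"tx":-0.0005,"ty":0.005,"tz":0,"wx":0,"wy":0,"wz":0},
  {"tx":-0.0005,"ty":0.005,"tz":0,"wx":0,"wy":0,"wz":0},
  {"tx":-0.0005,"ty":0.005,"tz":0,"wx":0,"wy":0,"wz":0},
  {"tx":-0.0006,"ty":0.006,"tz":0,"wx":0,"wy":0,"wz":0},
  {"tx":-0.0006,"ty":0.007,"tz":0,"wx":0,"wy":0,"wz":0},
  {"tx":-0.0007,"ty":0.008,"tz":0,"wx":0,"wy":0,"wz":0},
  {"tx":-0.0008,"ty":0.009,"tz":0,"wx":0,"wy":0,"wz":0},
  {"tx":-0.0009,"ty":0.01,"tz":0,"wx":0,"wy":0,"wz":0},
  {"tx":-0.0009,"ty":0.01,"tz":0,"wx":0,"wy":0,"wz":0},
  {"tx":-0.0009,"ty":0.01,"tz":0,"wx":0,"wy":0,"wz":0},
])

```text
time: 4.55
tool_pos: [0.4982, -0.1908, 0.1163]
eef_rot: [1.294, 1.571, 1.389]
force: [0.6, -0.4, 0.8]
grip_width: 0.0003
```

Call:
carry_out([
  {"tx":-0.0009,"ty":0.01,"tz":0,"wx":0,"wy":0,"wz":0},
  {"tx":-0.0009,"ty":0.01,"tz":0,"wx":0,"wy":0,"wz":0},
  {"tx":-0.0009,"ty":0.01,"tz":0,"wx":0,"wy":0,"wz":0},
  {"tx":-0.0009,"ty":0.01,"tz":0,"wx":0,"wy":0,"wz":0},
  {"tx":-0.0009,"ty":0.01,"tz":0,"wx":0,"wy":0,"wz":0},
  {"tx":-0.0009,"ty":0.01,"tz":0,"wx":0,"wy":0,"wz":0},
  {"tx":-0.0009,"ty":0.01,"tz":0,"wx":0,"wy":0,"wz":0},
  {"tx":-0.0009,"ty":0.01,"tz":0,"wx":0,"wy":0,"wz":0},
  {"tx":-0.0009,"ty":0.01,"tz":0,"wx":0,"wy":0,"wz":0},
  {"tx":-0.0009,"ty":0.01,"tz":0,"wx":0,"wy":0,"wz":0},
  {"tx":-0.0009,"ty":0.01,"tz":0,"wx":0,"wy":0,"wz":0},
  {"tx":-0.0009,"ty":0.01,"tz":0,"wx":0,"wy":0,"wz":0},
])

```text
time: 6.05
tool_pos: [0.4874, -0.071, 0.1163]
eef_rot: [0.593, 1.571, 0.688]
force: [0.4, -0.3, -0.0]
grip_width: -0.0002
```

```bash
python3 -c "
from h import *
import cv2
tool()
c=imaging.capture('top');cv2.imwrite('pics/t2.png',cv2.convertScaleAbs(cv2.resize(c['frame'][180:370,150:430,::-1],None,fx=2.85,fy=2.85),alpha=1.6))"
```

```text
t 6.05 pos [ 0.4874 -0.071   0.1163] loc [ 0.0004 -0.1066] toolx [ 0.  0. -1.] zjaw [0.996 0.095 0.   ] zdeg 5.4 F [ 0.4 -0.3 -0. ] q [-0.16  0.46  0.37  2.   -0.25  0.72  0.46] gw -0.0002
```

View pics/t2.png

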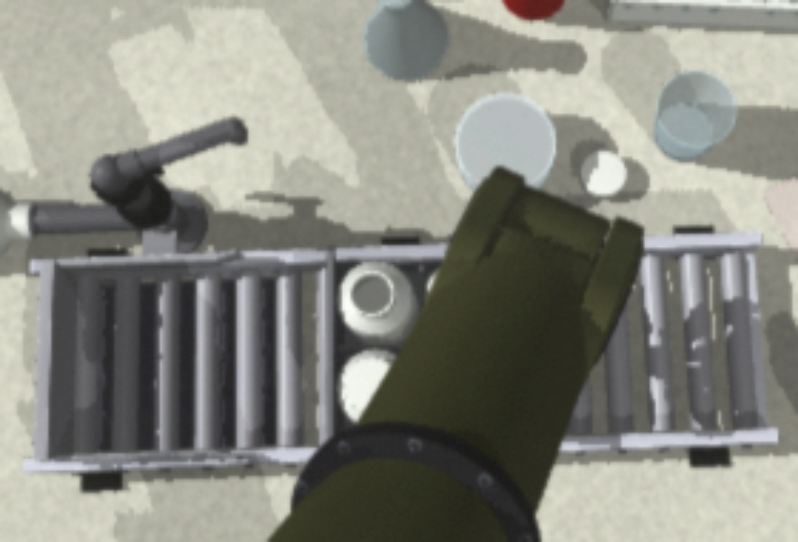

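Crate pushed straight: its front wall went from column 556 to 330, and the mouth is at (375,292). Continuing.

Call:
carry_out([
  {"tx":-0.0009,"ty":0.01,"tz":0,"wx":0,"wy":0,"wz":0},
  {"tx":-0.0009,"ty":0.01,"tz":0,"wx":0,"wy":0,"wz":0},
  {"tx":-0.0009,"ty":0.01,"tz":0,"wx":0,"wy":0,"wz":0},
  {"tx":-0.0009,"ty":0.01,"tz":0,"wx":0,"wy":0,"wz":0},
  {"tx":-0.0009,"ty":0.01,"tz":0,"wx":0,"wy":0,"wz":0},
  {"tx":-0.0009,"ty":0.01,"tz":0,"wx":0,"wy":0,"wz":0},
  {"tx":-0.0009,"ty":0.01,"tz":0,"wx":0,"wy":0,"wz":0},
  {"tx":-0.0009,"ty":0.01,"tz":0,"wx":0,"wy":0,"wz":0},
  {"tx":-0.0009,"ty":0.01,"tz":0,"wx":0,"wy":0,"wz":0},
  {"tx":-0.0009,"ty":0.01,"tz":0,"wx":0,"wy":0,"wz":0},
  {"tx":-0.0009,"ty":0.01,"tz":0,"wx":0,"wy":0,"wz":0},
  {"tx":-0.0009,"ty":0.01,"tz":0,"wx":0,"wy":0,"wz":0},
])

```text
time: 7.6
tool_pos: [0.4766, 0.049, 0.1163]
eef_rot: [-0.242, 1.571, -0.148]
force: [0.7, -1.2, 0.3]
grip_width: -0.0002
```

Call:
carry_out([
  {"tx":-0.0009,"ty":0.01,"tz":0,"wx":0,"wy":0,"wz":0},
  {"tx":-0.0009,"ty":0.01,"tz":0,"wx":0,"wy":0,"wz":0},
  {"tx":-0.0009,"ty":0.01,"tz":0,"wx":0,"wy":0,"wz":0},
  {"tx":-0.0009,"ty":0.01,"tz":0,"wx":0,"wy":0,"wz":0},
  {"tx":-0.0008,"ty":0.009,"tz":0,"wx":0,"wy":0,"wz":0},
  {"tx":-0.0007,"ty":0.008,"tz":0,"wx":0,"wy":0,"wz":0},
  {"tx":-0.0006,"ty":0.007,"tz":0,"wx":0,"wy":0,"wz":0},
  {"tx":-0.0005,"ty":0.006,"tz":0,"wx":0,"wy":0,"wz":0},
  {"tx":-0.0005,"ty":0.006,"tz":0,"wx":0,"wy":0,"wz":0},
  {"tx":-0.0005,"ty":0.005,"tz":0,"wx":0,"wy":0,"wz":0},
  {"tx":-0.0004,"ty":0.004,"tz":0,"wx":0,"wy":0,"wz":0},
  {"tx":-0.0004,"ty":0.004,"tz":0,"wx":0,"wy":0,"wz":0},
])

```text
time: 9.1
tool_pos: [0.4686, 0.1375, 0.1163]
eef_rot: [-2.386, 1.571, -2.291]
force: [0.2, -1.3, 0.1]
grip_width: -0.0002
```

```bash
python3 -c "
from h import *
tool()"
```

```text
t 9.1 pos [0.4686 0.1375 0.1163] loc [0.0009 0.1028] toolx [-0. -0. -1.] zjaw [ 0.996  0.094 -0.   ] zdeg 5.4 F [ 0.2 -1.3  0.1] q [-0.6   0.46  0.38  2.01 -0.26  0.71  0.03] gw -0.0002
```

Slow final approach in short calls, watching the force.

Call:
carry_out([
  {"tx":-0.0003,"ty":0.003,"tz":0,"wx":0,"wy":0,"wz":0},
  {"tx":-0.0003,"ty":0.003,"tz":0,"wx":0,"wy":0,"wz":0},
  {"tx":-0.0003,"ty":0.003,"tz":0,"wx":0,"wy":0,"wz":0},
  {"tx":-0.0003,"ty":0.003,"tz":0,"wx":0,"wy":0,"wz":0},
  {"tx":-0.0003,"ty":0.003,"tz":0,"wx":0,"wy":0,"wz":0},
])

```text
time: 9.72
tool_pos: [0.4672, 0.1525, 0.1163]
eef_rot: [0.252, 1.571, 0.347]
force: [1.0, -0.6, -0.9]
grip_width: 0.0003
```

Call:
carry_out([
  {"tx":-0.0003,"ty":0.003,"tz":0,"wx":0,"wy":0,"wz":0},
  {"tx":-0.0003,"ty":0.003,"tz":0,"wx":0,"wy":0,"wz":0},
])

```text
time: 9.98
tool_pos: [0.4665, 0.1585, 0.1163]
eef_rot: [0.384, 1.571, 0.479]
force: [0.9, -0.0, 0.6]
grip_width: 0.0004
```

Call:
carry_out([
  {"tx":-0.0002,"ty":0.002,"tz":0,"wx":0,"wy":0,"wz":0},
  {"tx":-0.0002,"ty":0.002,"tz":0,"wx":0,"wy":0,"wz":0},
])

```text
time: 10.22
tool_pos: [0.4678, 0.1597, 0.1165]
eef_rot: [-0.875, 1.567, -0.783]
force: [7.2, -11.8, -1.2]
grip_width: -0.0001
```

Call:
carry_out([
  {"tx":-0.0002,"ty":0.002,"tz":0,"wx":0,"wy":0,"wz":0},
  {"tx":-0.0001,"ty":0.001,"tz":0,"wx":0,"wy":0,"wz":0},
])

```text
time: 10.48
tool_pos: [0.4685, 0.1601, 0.1167]
eef_rot: [-0.999, 1.564, -0.909]
force: [7.0, -18.9, -0.4]
grip_width: 0.0003
```

```bash
python3 -c "
from h import *
import cv2
tool()
c=imaging.capture('scene');cv2.imwrite('pics/s3.png',cv2.convertScaleAbs(cv2.resize(c['frame'][110:290,320:540,::-1],None,fx=3.3,fy=3.3,interpolation=cv2.INTER_CUBIC),alpha=1.4))"
```

```text
t 10.47 pos [0.4685 0.1601 0.1167] loc [0.0028 0.1253] toolx [ 0.004 -0.005 -1.   ] zjaw [0.996 0.09  0.004] zdeg 5.1 F [  7.  -18.9  -0.4] q [-0.65  0.47  0.39  2.   -0.25  0.72 -0.02] gw 0.0003
```

View pics/s3.png

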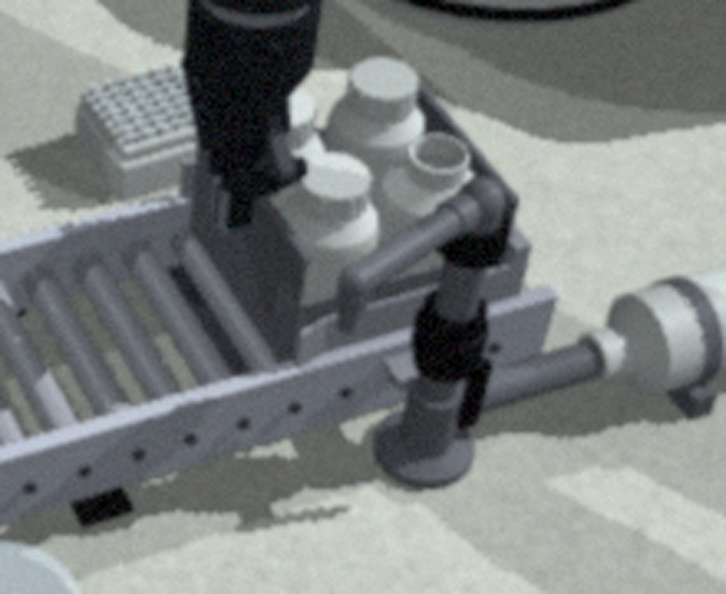

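Crate's home (rear wall at about (300,290) in the crop; the force rose to 19 N at crate y≈0.210, as expected). Backing off gently.

Call:
carry_out([
  {"tx":0.0002,"ty":-0.002,"tz":0,"wx":0,"wy":0,"wz":0},
  {"tx":0.0002,"ty":-0.002,"tz":0,"wx":0,"wy":0,"wz":0},
  {"tx":0.0004,"ty":-0.004,"tz":0,"wx":0,"wy":0,"wz":0},
  {"tx":0.001,"ty":-0.01,"tz":0,"wx":0,"wy":0,"wz":0},
  {"tx":0.002,"ty":-0.022,"tz":0,"wx":0,"wy":0,"wz":0},
  {"tx":0,"ty":0,"tz":0.04,"wx":0,"wy":0,"wz":0},
  {"tx":0,"ty":0,"tz":0.055,"wx":0,"wy":0,"wz":0},
  {"tx":0,"ty":0,"tz":0.055,"wx":0,"wy":0,"wz":0},
  {"tx":0,"ty":0,"tz":0.014,"wx":0,"wy":0,"wz":0},
  {"tx":0,"ty":0,"tz":0,"wx":0,"wy":0,"wz":0},
])

```text
time: 11.78
tool_pos: [0.4697, 0.1253, 0.2806]
eef_rot: [0.629, 1.569, 0.724]
force: [-0.2, -0.2, 0.1]
grip_width: -0.0003
```

```bash
python3 -c "
from h import *
import cv2
tool()
print('stub',W((.13,.21)),'start',W((.13+.07*np.cos(1.262),.21-.07*np.sin(1.262))))
c=imaging.capture('top');cv2.imwrite('pics/t4.png',cv2.convertScaleAbs(cv2.resize(c['frame'][205:355,150:350,::-1],None,fx=4,fy=4,interpolation=cv2.INTER_CUBIC),alpha=1.6))"
```

```text
t 11.78 pos [0.4697 0.1253 0.2806] loc [0.0008 0.0905] toolx [ 0.001  0.001 -1.   ] zjaw [0.995 0.095 0.001] zdeg 5.4 F [-0.2 -0.2  0.1] q [-0.66  0.27  0.46  1.78 -0.13  1.13 -0.06] gw -0.0003
stub [0.58737958 0.25614403] start [0.61468375 0.19168875]
```

View pics/t4.png

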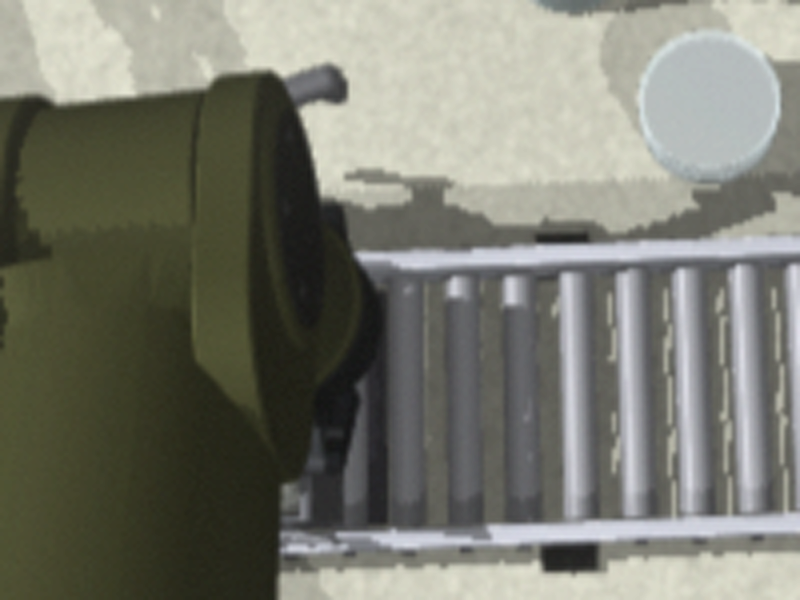

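The arm blocks this view; only the elbow's end at (335,85) shows. Moving the opened jaws over the elbow's arm to cage it.

Call:
carry_out([
  {"tx":0.0362,"ty":0.0162,"tz":0,"wx":0,"wy":0,"wz":4.5},
  {"tx":0.0362,"ty":0.0162,"tz":0,"wx":0,"wy":0,"wz":4.5},
  {"tx":0.0362,"ty":0.0162,"tz":0,"wx":0,"wy":0,"wz":4.5},
  {"tx":0.0362,"ty":0.0162,"tz":0,"wx":0,"wy":0,"wz":4.3},
  {"tx":0,"ty":0,"tz":-0.02,"wx":0,"wy":0,"wz":0},
  {"tx":0,"ty":0,"tz":0,"wx":0,"wy":0,"wz":0},
], jaw=0.6)

```text
time: 12.58
tool_pos: [0.6129, 0.1897, 0.2561]
eef_rot: [3.059, 1.563, -2.819]
force: [0.2, -0.2, -0.2]
grip_width: 0.0511
```

```bash
python3 -c "
from h import *
import cv2
tool()
c=imaging.capture('wrist');d=imaging.capture('scene')
a=c['frame'][:,:,::-1];b=cv2.resize(d['frame'][120:270,340:540,::-1],None,fx=3.2,fy=3.2)[:480]
a=cv2.resize(a,(400,300));b=cv2.resize(b,(400,300))
cv2.imwrite('pics/w5.png',cv2.convertScaleAbs(np.hstack([a,b]),alpha=1.4))"
```

```text
t 12.57 pos [0.6129 0.1897 0.2561] loc [0.1493 0.1415] toolx [-0.007 -0.002 -1.   ] zjaw [ 0.919  0.394 -0.008] zdeg 23.2 F [ 0.2 -0.2 -0.2] q [-0.54  0.54  0.36  1.41 -0.19  1.24  0.24] gw 0.0511
```

View pics/w5.png

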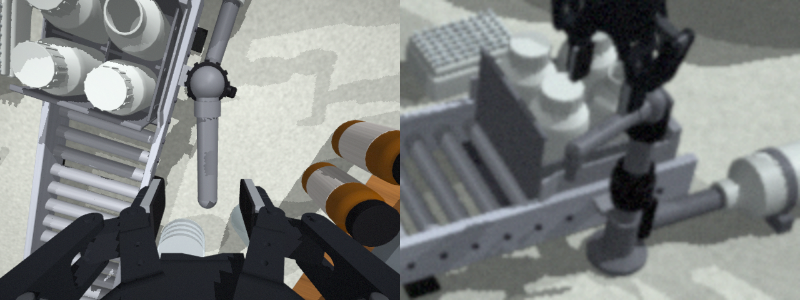

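The wrist view shows the elbow's arm lying centred between the open fingers and parallel to them (from (207,80) to (207,205)). Descending and narrowing the cage.

Call:
carry_out([
  {"tx":0,"ty":0,"tz":-0.02,"wx":0,"wy":0,"wz":0},
  {"tx":0,"ty":0,"tz":-0.03,"wx":0,"wy":0,"wz":0},
  {"tx":0,"ty":0,"tz":-0.012,"wx":0,"wy":0,"wz":0},
  {"tx":0,"ty":0,"tz":0,"wx":0,"wy":0,"wz":0},
])

```text
time: 13.18
tool_pos: [0.6141, 0.1901, 0.1982]
eef_rot: [2.976, 1.57, -2.902]
force: [0.3, -0.4, -0.3]
grip_width: 0.0514
```

Call:
carry_out([
  {"tx":0,"ty":0,"tz":0,"wx":0,"wy":0,"wz":0},
  {"tx":0,"ty":0,"tz":0,"wx":0,"wy":0,"wz":0},
], jaw=0.33, newtons=20)

```text
time: 13.42
tool_pos: [0.615, 0.1902, 0.1995]
eef_rot: [-0.055, 1.569, 0.351]
force: [-1.2, 0.6, -0.2]
grip_width: 0.0284
```

```bash
python3 -c "
from h import *
tool()
s=np.array([.587,.254]);v=readout.read_state()['tool_pos'][:2]-s
r=np.hypot(*v);a=np.arctan2(v[1],v[0]);print(r,np.degrees(a))
p=[s+r*np.array([np.cos(a-np.radians(6*k)),np.sin(a-np.radians(6*k))]) for k in range(23)]
print(np.diff(p,axis=0).round(4).tolist())"
```

```text
t 13.43 pos [0.615  0.1902 0.1995] loc [0.1514 0.1418] toolx [ 0.002  0.001 -1.   ] zjaw [0.919 0.394 0.002] zdeg 23.2 F [-1.2  0.6 -0.2] q [-0.54  0.58  0.35  1.5  -0.21  1.1   0.25] gw 0.0284
0.0696170598948036 -66.32626643015551
[[-0.0068, -0.0026], [-0.007, -0.0018], [-0.0072, -0.0011], [-0.0073, -0.0003], [-0.0073, 0.0004], [-0.0072, 0.0012], [-0.007, 0.0019], [-0.0068, 0.0027], [-0.0065, 0.0033], [-0.0061, 0.004], [-0.0056, 0.0046], [-0.0051, 0.0052], [-0.0046, 0.0057], [-0.0039, 0.0061], [-0.0033, 0.0065], [-0.0026, 0.0068], [-0.0018, 0.007], [-0.0011, 0.0072], [-0.0003, 0.0073], [0.0004, 0.0073], [0.0012, 0.0072], [0.0019, 0.007]]
```

Call:
carry_out([
  {"tx":-0.0068,"ty":-0.0026,"tz":-0.005,"wx":0,"wy":0,"wz":-6},
  {"tx":-0.007,"ty":-0.0018,"tz":0,"wx":0,"wy":0,"wz":-6},
  {"tx":-0.0072,"ty":-0.0011,"tz":0,"wx":0,"wy":0,"wz":-6},
  {"tx":-0.0073,"ty":-0.0003,"tz":0,"wx":0,"wy":0,"wz":-6},
  {"tx":-0.0073,"ty":0.0004,"tz":0,"wx":0,"wy":0,"wz":-6},
  {"tx":-0.0072,"ty":0.0012,"tz":0,"wx":0,"wy":0,"wz":-6},
  {"tx":-0.007,"ty":0.0019,"tz":0,"wx":0,"wy":0,"wz":-6},
  {"tx":-0.0068,"ty":0.0027,"tz":0,"wx":0,"wy":0,"wz":-6},
  {"tx":-0.0065,"ty":0.0033,"tz":0,"wx":0,"wy":0,"wz":-6},
])

```text
time: 14.55
tool_pos: [0.5524, 0.1942, 0.1943]
eef_rot: [0.82, 1.568, 0.279]
force: [2.2, 0.8, -1.5]
grip_width: 0.028
```

```bash
python3 -c "
from h import *
tool()"
```

```text
t 14.55 pos [0.5524 0.1942 0.1943] loc [0.0895 0.1515] toolx [ 0.003  0.001 -1.   ] zjaw [ 0.857 -0.514  0.002] zdeg -31.0 F [ 2.2  0.8 -1.5] q [-0.76  0.54  0.62  1.67 -0.35  1.04 -0.57] gw 0.028
```

Call:
carry_out([
  {"tx":-0.0061,"ty":0.004,"tz":0,"wx":0,"wy":0,"wz":-6},
  {"tx":-0.0056,"ty":0.0046,"tz":0,"wx":0,"wy":0,"wz":-6},
  {"tx":-0.0051,"ty":0.0052,"tz":0,"wx":0,"wy":0,"wz":-6},
  {"tx":-0.0046,"ty":0.0057,"tz":0,"wx":0,"wy":0,"wz":-6},
  {"tx":-0.0039,"ty":0.0061,"tz":0,"wx":0,"wy":0,"wz":-6},
  {"tx":-0.0033,"ty":0.0065,"tz":0,"wx":0,"wy":0,"wz":-6},
  {"tx":-0.0026,"ty":0.0068,"tz":0,"wx":0,"wy":0,"wz":-6},
  {"tx":-0.0018,"ty":0.007,"tz":0,"wx":0,"wy":0,"wz":-6},
  {"tx":-0.0011,"ty":0.0072,"tz":0,"wx":0,"wy":0,"wz":-6},
  {"tx":-0.0003,"ty":0.0073,"tz":0,"wx":0,"wy":0,"wz":-6},
  {"tx":0,"ty":0,"tz":0,"wx":0,"wy":0,"wz":0},
])

```text
time: 15.92
tool_pos: [0.5171, 0.2548, 0.1936]
eef_rot: [1.754, 1.57, 0.171]
force: [-0.9, -0.3, -0.0]
grip_width: 0.0283
```

```bash
python3 -c "
from h import *
import cv2
tool()
c=imaging.capture('wrist');d=imaging.capture('scene')
a=c['frame'][:,:,::-1];b=d['frame'][120:270,380:540,::-1]
a=cv2.resize(a,(480,360));b=cv2.resize(b,(320,300),interpolation=cv2.INTER_CUBIC);b=cv2.copyMakeBorder(b,0,60,0,0,0)
cv2.imwrite('pics/w6.png',cv2.convertScaleAbs(np.hstack([a,b]),alpha=1.4))"
```

```text
t 15.93 pos [0.5171 0.2548 0.1936] loc [0.0599 0.2151] toolx [ 0.001  0.    -1.   ] zjaw [-0.012 -1.    -0.   ] zdeg -90.7 F [-0.9 -0.3 -0. ] q [-1.05  0.62  0.93  1.7  -0.55  1.11 -1.54] gw 0.0283
```

View pics/w6.png

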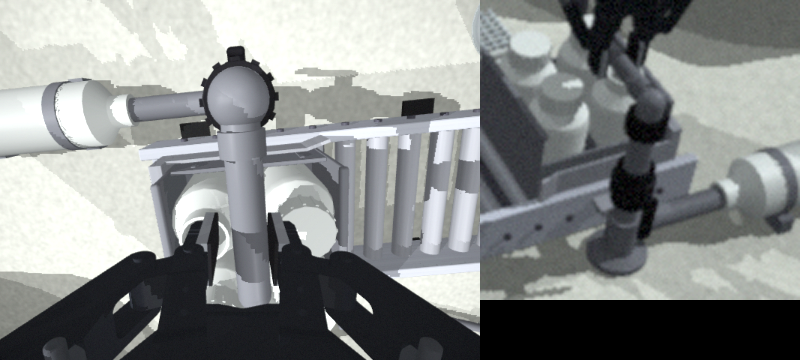

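The elbow's arm follows inside the cage and now points straight across the lane, with the open bottle just beside the left finger in the wrist view (about (205,215)). Final part of the turn, then a light close to centre it and open again.

Call:
carry_out([
  {"tx":0.0004,"ty":0.0062,"tz":0,"wx":0,"wy":0,"wz":-5.2},
  {"tx":0.001,"ty":0.0062,"tz":0,"wx":0,"wy":0,"wz":-5.2},
  {"tx":0.0017,"ty":0.0062,"tz":0,"wx":0,"wy":0,"wz":-5.1},
  {"tx":0,"ty":0,"tz":0,"wx":0,"wy":0,"wz":0},
])

```text
time: 16.52
tool_pos: [0.52, 0.2728, 0.1933]
eef_rot: [-0.547, 1.571, -2.4]
force: [0.8, -1.0, 0.4]
grip_width: 0.0281
```

Call:
carry_out([
  {"tx":0,"ty":0,"tz":0,"wx":0,"wy":0,"wz":0},
  {"tx":0,"ty":0,"tz":0,"wx":0,"wy":0,"wz":0},
  {"tx":0,"ty":0,"tz":0,"wx":0,"wy":0,"wz":0},
  {"tx":0,"ty":0,"tz":0,"wx":0,"wy":0,"wz":0},
], jaw=0.1, newtons=20)

```text
time: 17.02
tool_pos: [0.52, 0.2729, 0.1934]
eef_rot: [-2.99, 1.57, 1.438]
force: [-1.9, -1.4, 1.5]
grip_width: 0.0176
```

```bash
python3 -c "
from h import *
tool()"
```

```text
t 17.02 pos [0.52   0.2729 0.1934] loc [0.0645 0.2329] toolx [ 0.  0. -1.] zjaw [-0.28 -0.96 -0.  ] zdeg -106.2 F [-1.9 -1.4  1.5] q [-1.09  0.66  1.    1.67 -0.61  1.15 -1.78] gw 0.0176
```

Call:
carry_out([
  {"tx":0,"ty":0,"tz":0,"wx":0,"wy":0,"wz":0},
  {"tx":0,"ty":0,"tz":0,"wx":0,"wy":0,"wz":0},
  {"tx":0,"ty":0,"tz":0.02,"wx":0,"wy":0,"wz":0},
  {"tx":0,"ty":0,"tz":0.04,"wx":0,"wy":0,"wz":0},
  {"tx":0,"ty":0,"tz":0.04,"wx":0,"wy":0,"wz":0},
  {"tx":-0.01,"ty":-0.05,"tz":0,"wx":0,"wy":0,"wz":0},
  {"tx":-0.01,"ty":-0.06,"tz":0,"wx":0,"wy":0,"wz":0},
  {"tx":-0.01,"ty":-0.06,"tz":0,"wx":0,"wy":0,"wz":0},
  {"tx":-0.01,"ty":-0.06,"tz":0,"wx":0,"wy":0,"wz":0},
  {"tx":-0.01,"ty":-0.06,"tz":0,"wx":0,"wy":0,"wz":0},
  {"tx":-0.01,"ty":-0.05,"tz":0,"wx":0,"wy":0,"wz":0},
  {"tx":0,"ty":0,"tz":0,"wx":0,"wy":0,"wz":0},
], jaw=0.45)

```text
time: 18.52
tool_pos: [0.4588, -0.0717, 0.2942]
eef_rot: [1.699, 1.569, -0.164]
force: [0.2, 1.1, 0.4]
grip_width: 0.0385
```

```bash
python3 -c "
from h import *
import cv2
tool()
c=imaging.capture('top');d=imaging.capture('scene')
cv2.imwrite('pics/t7r.png',c['frame'][:,:,::-1]);cv2.imwrite('pics/s7r.png',d['frame'][:,:,::-1])
a=cv2.resize(c['frame'][220:360,150:250,::-1],None,fx=4,fy=4,interpolation=cv2.INTER_CUBIC);b=cv2.resize(d['frame'][120:260,390:490,::-1],None,fx=4,fy=4,interpolation=cv2.INTER_CUBIC)
cv2.imwrite('pics/f7.png',cv2.convertScaleAbs(np.hstack([a,b]),alpha=1.6))"
```

```text
t 18.52 pos [ 0.4588 -0.0717  0.2942] loc [-0.0281 -0.1047] toolx [ 0.002 -0.    -1.   ] zjaw [-0.288 -0.958 -0.   ] zdeg -106.7 F [0.2 1.1 0.4] q [-0.7   0.36  1.13  1.8  -0.35  1.2  -1.33] gw 0.0385
```

View pics/f7.png

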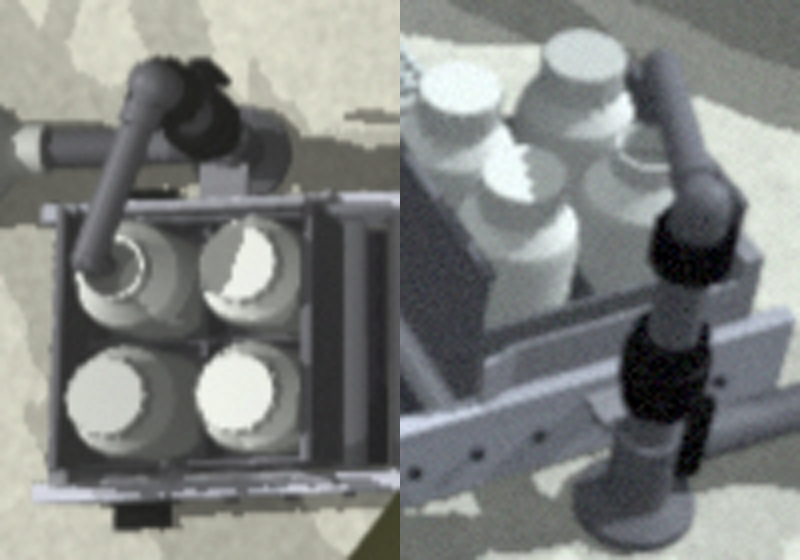

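The crate's front wall is against the stop. In the top half the mouth rim is centred at about (112,268) and the elbow's arm end is at about (95,262). I'll measure these properly.

```bash
python3 - <<'E'
from h import *
T=imaging.capture("top");S=imaging.capture("scene")
t=lambda a,b:np.array([a/4+150,b/4+220]); s=lambda a,b:np.array([a/4+390,b/4+120])
for nm,C,u,z in [("mouth",T,t(112,268),.164),("mouthS",S,s(648,150),.164),("stub",T,t(157,90),.215),("stubS",S,s(707,203),.215),
  ("armmid",T,t(117,200),.215),("armend",T,t(95,257),.215),("armendS",S,s(660,70),.215),
  ("capTR",T,t(240,272),.169),("capBL",T,t(106,390),.169),("capBR",T,t(235,393),.169),
  ("capS1",S,s(523,172),.169),("capS2",S,s(585,55),.169),("capS3",S,s(460,85),.169),("frontwall",T,t(60,400),.146),("rearwall",T,t(308,400),.146)]:
    w=unp(C,u,z);print(nm,w.round(4),Lc(w).round(4))
for th in (158.5,):
  for z in (.215,.181):
    a=np.radians(th);q=W((.13+.101*np.cos(a),.21+.101*np.sin(a)));p=np.r_[q,z]
    print(z,"pred T",(proj(T,p)-[150,220])*4,"S",(proj(S,p)-[390,120])*4)
E
```

```text
mouth [0.4912 0.2808 0.164 ] [0.0365 0.2434]
mouthS [0.5522 0.4723 0.164 ] [0.1148 0.4285]
stub [0.5843 0.2515 0.215 ] [0.1265 0.2056]
stubS [0.6417 0.4338 0.215 ] [0.2004 0.3819]
armmid [0.5225 0.2664 0.215 ] [0.0663 0.2261]
armend [0.4911 0.2746 0.215 ] [0.0358 0.2373]
armendS [0.55  0.464 0.215] [0.1118 0.4204]
capTR [0.4919 0.2073 0.169 ] [0.0304 0.1701]
capBL [0.423  0.2748 0.169 ] [-0.0319  0.2436]
capBR [0.4249 0.2033 0.169 ] [-0.0367  0.1723]
capS1 [0.554  0.4006 0.169 ] [0.11   0.3569]
capS2 [0.4806 0.4762 0.169 ] [0.0439 0.4389]
capS3 [0.484  0.4028 0.169 ] [0.0405 0.3656]
frontwall [0.4172 0.3072 0.146 ] [-0.0348  0.2765]
rearwall [0.424  0.1673 0.146 ] [-0.0408  0.1365]
0.215 pred T [ 76.81708903 257.39689139] S [267.29907056  63.75699531]
0.181 pred T [ 96.31705204 265.27525147] S [256.32354153 117.65982603]
```

```bash
python3 - <<'E'
from h import *
import cv2
T=imaging.capture("top");S=imaging.capture("scene")
t=lambda a,b:np.array([a/4+150,b/4+220]); s=lambda a,b:np.array([(a-400)/4+390,b/4+120])
for nm,C,u,z in [("mouthS",S,s(648,150),.164),("stubS",S,s(707,203),.215),("armendS",S,s(660,70),.215),("capS1",S,s(523,172),.169),("capS2",S,s(585,55),.169),("capS3",S,s(460,85),.169)]:
    w=unp(C,u,z);print(nm,w.round(4),Lc(w).round(4))
# overlay: stub from image, candidates
st=np.array([.1275,.2065]); out=[]
ths=[(158.2,(0,255,0)),(161.2,(0,0,255))]
for C,(x0,y0,x1,y1) in [(T,(160,225,225,300)),(S,(430,120,490,189))]:
    k=400/(x1-x0);im=cv2.convertScaleAbs(cv2.resize(C["frame"][y0:y1,x0:x1,::-1],None,fx=k,fy=k,interpolation=cv2.INTER_CUBIC),alpha=1.8)
    P_=lambda p:tuple(int(v) for v in ((proj(C,p)-[x0,y0]+.5)*k))
    for th,col in ths:
        d=np.array([np.cos(np.radians(th)),np.sin(np.radians(th))]);n=np.array([-d[1],d[0]])
        for sg in (-.009,.009):
            cv2.line(im,P_(np.r_[W(st+n*sg+d*.018),.215]),P_(np.r_[W(st+n*sg+d*.101),.215]),col,1)
        cv2.line(im,P_(np.r_[W(st+d*.101),.215]),P_(np.r_[W(st+d*.101),.181]),col,1)
    m=st+np.array([-.094,.037])
    pts=np.array([P_(np.r_[W(m+.0185*np.array([np.cos(a),np.sin(a)])),.164]) for a in np.linspace(0,6.28,40)])
    cv2.polylines(im,[pts],True,(255,200,0),1)
    out.append(cv2.resize(im,(400,460)))
cv2.imwrite("pics/ov.png",np.hstack(out))
E
```

```text
mouthS [0.4944 0.2809 0.164 ] [0.0397 0.2432]
stubS [0.5891 0.259  0.215 ] [0.1319 0.2127]
armendS [0.4938 0.279  0.215 ] [0.0389 0.2413]
capS1 [0.497  0.2116 0.169 ] [0.0359 0.1739]
capS2 [0.4203 0.2779 0.169 ] [-0.0343  0.247 ]
capS3 [0.4244 0.2065 0.169 ] [-0.0368  0.1755]
```

View pics/ov.png

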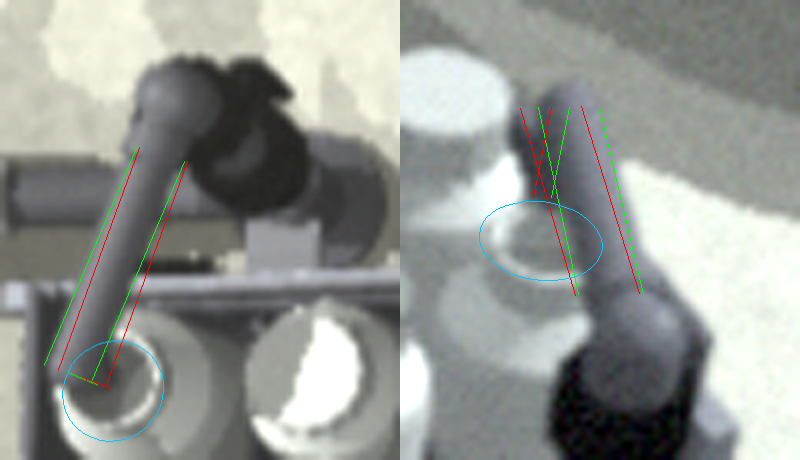

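The overlay (last picture) shows the top-view arm edges matching the green 158° model. The rim fits the blue circle to within about 2 mm in the top view. In the scene view both are shifted together by about 2 mm. I'll check nozzle against mouth numerically from pixel values.

```bash
python3 - <<'E'
from h import *
import cv2
T=imaging.capture("top");S=imaging.capture("scene")
np.set_printoptions(linewidth=250)
g=lambda C:C["frame"].astype(int).mean(2).astype(int)
print("S rows132-162 cols442-468");a=g(S)
for r in range(132,164,2): print(r,a[r,442:468])
print("T rows 272-298 cols164-192");a=g(T)
for r in range(268,300): print(r,a[r,164:192])
E
```

```text
S rows132-162 cols442-468
132 [132 129 131 112  88  79  82  82  84  83  77  76  74  80  81  89  86  83  90  89  86  83  87  86  86  86]
134 [131 132 132 128 106  82  74  75  73  64  60  61  67  75  82  85  86  86  82  89  86  87  86  84  86  88]
136 [134 131 128 129  99  72  72  69  57  49  51  55  62  68  76  77  85  84  85  90  87  89  86  90  85  85]
138 [127 120 114 103  70  47  55  63  49  47  44  43  55  63  76  78  84  84  83  84  89  83  84  85  86  85]
140 [91 92 97 85 54 38 37 46 43 35 44 46 53 61 67 76 81 84 88 88 88 86 81 86 86 88]
142 [ 91  92  98 110  85  51  36  37  40  38  39  43  52  54  63  72  81  85  88  85  85  88  89  87  86  89]
144 [ 86  97 123 144 147 103  52  36  37  35  37  42  45  48  62  70  73  80  87  89  95 114 120 118 102  90]
146 [126 136 146 149 153 135  91  48  38  34  32  41  46  48  56  61  71  79  81  87  96 122 135 139 137 132]
148 [139 143 146 149 152 146 101  46  41  38  37  38  43  45  51  60  64  74  81  87  88 107 125 135 135 138]
150 [138 143 145 145 140 120  90  70  57  47  40  41  40  48  45  53  63  68  75  80  83  89 113 131 134 138]

[... 3538 characters left out ...]
7  51  34  30  31  58 126 135 132 127 118 106  98 104  88  86  91  78  65  68  78  91  90  90  89  88  88  86]
295 [ 67  50  32  30  30  44  99 130 129 127 124 117 104  99  84  75  70  64  65  69  84  90  90  90  90  90  88  84]
296 [ 66  47  32  30  30  34  67 127 129 125 122 117 109 102  95  88  85  80  77  76  75  77  90  90  90  89  85  78]
297 [ 66  47  32  30  30  30  43  87 126 125 120 118 112 107 102  96  91  87  84  79  74  75  93  95  92  87  79  73]
298 [ 66  44  31  29  29  30  32  46  86 120 118 115 111 106 102  97  93  89  86  82  78  76  84  96  87  80  73  70]
299 [ 64  42  31  29  30  29  30  31  45  80 104 113 110 105 103  98  94  89  87  83  79  74  70  74  77  72  71  70]
```

```bash
python3 - <<'E'
from h import *
T=imaging.capture("top");S=imaging.capture("scene")
for C,n,m in [(T,(176.2,286.),(177.1,285.9)),(S,(451.5,149.2),(452.7,155.5))]:
    N=Lc(unp(C,n,.181));M=Lc(unp(C,m,.164));d=(M-N)*1e3
    print("noz",N.round(4),"mouth",M.round(4),"diff",d.round(1),"tang cw",(d@[.37,.93]).round(1))
print(readout.read_state()["tool_pos"])
E
```

```text
noz [0.0365 0.2423] mouth [0.039  0.2455] diff [2.5 3.2] tang cw 3.9
noz [0.0335 0.2426] mouth [0.0348 0.2476] diff [1.3 5. ] tang cw 5.1
[ 0.46021427 -0.06650548  0.29315461]
```

Both cameras agree that the nozzle is 4–5 mm short in the clockwise direction (about 2.5°). Returning to centre it there.

Call:
carry_out([
  {"tx":0.01,"ty":0.052,"tz":0,"wx":0,"wy":0,"wz":-1},
  {"tx":0.01,"ty":0.058,"tz":0,"wx":0,"wy":0,"wz":-1},
  {"tx":0.01,"ty":0.058,"tz":0,"wx":0,"wy":0,"wz":0},
  {"tx":0.01,"ty":0.058,"tz":0,"wx":0,"wy":0,"wz":0},
  {"tx":0.01,"ty":0.058,"tz":0,"wx":0,"wy":0,"wz":0},
  {"tx":0.0106,"ty":0.0583,"tz":0,"wx":0,"wy":0,"wz":0},
  {"tx":0,"ty":0,"tz":0,"wx":0,"wy":0,"wz":0},
  {"tx":0,"ty":0,"tz":0,"wx":0,"wy":0,"wz":0},
])

```text
time: 20.02
tool_pos: [0.5205, 0.2748, 0.2929]
eef_rot: [0.191, 1.569, -1.699]
force: [-0.1, -0.7, 0.5]
grip_width: 0.0379
```

```bash
python3 -c "
from h import *
tool()"
```

```text
t 20.02 pos [0.5205 0.2748 0.2929] loc [0.0651 0.2347] toolx [-0.    -0.001 -1.   ] zjaw [-0.313 -0.95   0.001] zdeg -108.3 F [-0.1 -0.7  0.5] q [-1.12  0.59  1.08  1.5  -0.53  1.36 -1.9 ] gw 0.0379
```

Call:
carry_out([
  {"tx":0.0002,"ty":0.0008,"tz":-0.03,"wx":0,"wy":0,"wz":0},
  {"tx":0,"ty":0,"tz":-0.04,"wx":0,"wy":0,"wz":0},
  {"tx":0,"ty":0,"tz":-0.0295,"wx":0,"wy":0,"wz":0},
  {"tx":0,"ty":0,"tz":0,"wx":0,"wy":0,"wz":0},
  {"tx":0,"ty":0,"tz":0,"wx":0,"wy":0,"wz":0},
])

```text
time: 20.65
tool_pos: [0.5216, 0.275, 0.1954]
eef_rot: [2.168, 1.569, 0.277]
force: [0.1, 0.2, 0.8]
grip_width: 0.0384
```

Call:
carry_out([
  {"tx":0,"ty":0,"tz":0,"wx":0,"wy":0,"wz":0},
  {"tx":0,"ty":0,"tz":0,"wx":0,"wy":0,"wz":0},
  {"tx":0,"ty":0,"tz":0,"wx":0,"wy":0,"wz":0},
  {"tx":0,"ty":0,"tz":0,"wx":0,"wy":0,"wz":0},
  {"tx":0,"ty":0,"tz":0,"wx":0,"wy":0,"wz":0},
], jaw=0.1, newtons=20)

```text
time: 21.28
tool_pos: [0.5216, 0.2758, 0.1952]
eef_rot: [2.309, 1.569, 0.419]
force: [-1.0, -1.9, 6.9]
grip_width: 0.0171
```

Call:
carry_out([
  {"tx":0,"ty":0,"tz":0,"wx":0,"wy":0,"wz":0},
  {"tx":0,"ty":0,"tz":0,"wx":0,"wy":0,"wz":0},
  {"tx":0,"ty":0,"tz":0.02,"wx":0,"wy":0,"wz":0},
  {"tx":0,"ty":0,"tz":0.04,"wx":0,"wy":0,"wz":0},
  {"tx":0,"ty":0,"tz":0.04,"wx":0,"wy":0,"wz":0},
  {"tx":-0.01,"ty":-0.05,"tz":0,"wx":0,"wy":0,"wz":0},
  {"tx":-0.01,"ty":-0.06,"tz":0,"wx":0,"wy":0,"wz":0},
  {"tx":-0.01,"ty":-0.06,"tz":0,"wx":0,"wy":0,"wz":0},
  {"tx":-0.01,"ty":-0.06,"tz":0,"wx":0,"wy":0,"wz":0},
  {"tx":-0.01,"ty":-0.06,"tz":0,"wx":0,"wy":0,"wz":0},
  {"tx":-0.01,"ty":-0.05,"tz":0,"wx":0,"wy":0,"wz":0},
  {"tx":0,"ty":0,"tz":0,"wx":0,"wy":0,"wz":0},
], jaw=0.45)

```text
time: 22.78
tool_pos: [0.4595, -0.0684, 0.2945]
eef_rot: [1.833, 1.569, -0.065]
force: [0.1, 0.7, 0.4]
grip_width: 0.0388
```

```bash
python3 - <<'E'
from h import *
import cv2
tool()
T=imaging.capture("top");S=imaging.capture("scene")
np.set_printoptions(linewidth=250)
g=lambda C:C["frame"].astype(int).mean(2).astype(int)
a=g(S)
for r in range(136,165,1): print(r,a[r,440:466])
a=g(T)
for r in range(276,297): print(r,a[r,164:192])
for f,C in (("t7r",T),("s7r",S)):
    d=np.abs(cv2.imread(f"pics/{f}.png").astype(int).mean(2)-g(C))>25; ys,xs=np.nonzero(d); print(f,d.sum(),xs.min(),xs.max(),ys.min(),ys.max())
E
```

```text
t 22.77 pos [ 0.4595 -0.0684  0.2945] loc [-0.0271 -0.1015] toolx [ 0.001 -0.    -1.   ] zjaw [-0.321 -0.947 -0.   ] zdeg -108.7 F [0.1 0.7 0.4] q [-0.71  0.36  1.14  1.8  -0.35  1.2  -1.37] gw 0.0388
136 [134 132 132 131 134 129 101  70  73  70  72  70  69  55  47  50  62  66  75  82  87  85  82  85  85  85]
137 [131 130 134 129 127 116  85  60  64  70  71  70  63  48  47  52  59  68  73  79  84  86  85  85  86  83]
138 [130 130 128 118 116 102  68  50  58  67  71  68  59  48  46  48  57  66  71  80  83  88  87  85  84  84]
139 [121 114 107  95 102  89  58  41  44  58  69  77  65  49  43  45  54  62  72  75  82  85  86  85  83  84]
140 [99 94 91 91 97 91 51 38 35 47 59 73 61 44 44 48 52 60 69 76 80 83 88 84 83 86]
141 [82 86 90 91 97 89 61 43 35 33 46 59 47 38 44 46 50 59 66 75 81 85 83 84 82 87]
142 [ 77  85  91  97  99 107  86  52  33  35  32  45  44  38  43  46  47  58  68  71  78  82  87  85  86  89]
143 [ 79  88  93  95 104 130 127  84  44  30  35  32  36  36  37  46  50  56  65  71  81  83  85  85  89  89]
144 [ 82  89  90  99 123 144 146 107  49  31  33  33  32  34  39  44  4
[... 3845 characters left out ...]
  50  49  50  56  68  74  93 121  97  71  73  85  86  87  84  85]
292 [ 70  52  33  30  37  74 134 133 114  77  56  52  51  51  52  63  78  99 122 105  78  72  84  87  87  87  87  86]
293 [ 68  51  34  30  33  67 131 136 131 116  94  68  64  66  67  85 114 109  97  78  72  87  90  89  88  89  87  86]
294 [ 67  50  33  29  31  57 126 133 132 128 117 106  99 104  89  85  90  80  66  67  78  91  91  90  89  89  88  86]
295 [ 67  48  34  29  31  45  98 130 130 127 124 117 104  99  83  75  70  66  65  69  84  89  91  89  90  89  89  84]
296 [ 67  48  32  30  30  35  69 127 129 126 122 118 110 103  94  88  84  80  78  75  75  77  89  91  90  89  85  77]
t7r 1780 157 639 225 479
s7r 397 6 466 0 288
```

```bash
python3 - <<'E'
from h import *
T=imaging.capture("top");S=imaging.capture("scene")
for C,n,m in [(T,(174.3,285.2),(177.1,285.9)),(S,(451.5,147.5),(452.7,155.5))]:
    N=Lc(unp(C,n,.181));M=Lc(unp(C,m,.164));d=(M-N)*1e3
    print("noz",N.round(4),"mouth",M.round(4),"diff",d.round(1),"tang cw",(d@[.37,.93]).round(1))
E
```

```text
noz [0.0385 0.2466] mouth [0.039  0.2455] diff [ 0.5 -1.1] tang cw -0.8
noz [0.0289 0.2452] mouth [0.0348 0.2476] diff [5.9 2.4] tang cw 4.4
```

```bash
python3 - <<'E'
from h import *
import cv2
S=imaging.capture("scene")
n=cv2.convertScaleAbs(cv2.resize(S['frame'][110:290,320:540,::-1],None,fx=3.3,fy=3.3,interpolation=cv2.INTER_CUBIC),alpha=1.4)
o=cv2.imread("pics/s3.png")
for nm,(x0,y0,x1,y1) in dict(rearwall_edge=(270,270,315,355),capBig=(350,60,410,110),cap2=(300,155,370,205),rail=(380,300,560,370)).items():
    t=o[y0:y1,x0:x1];w=n[y0-12:y1+12,x0-12:x1+12];m=cv2.matchTemplate(w,t,cv2.TM_CCOEFF_NORMED);_,v,_,p=cv2.minMaxLoc(m)
    print(nm,round(v,3),(np.array(p)-12)/3.3,"px")
E
```

```text
rearwall_edge 0.971 [0. 0.] px
capBig 0.993 [-0.3030303  0.       ] px
cap2 0.651 [-3.63636364  0.3030303 ] px
rail 0.995 [0. 0.] px
```

The crate hasn't moved since it was pressed against the stop: its rear wall edge shifted 0 px. Handing in.

```bash
python3 -c "
from workcell import order
print(order.finish_job())"
```

```text
the job is handed in; nothing more can be done
None
```

The crate is home against the end stop and the nozzle is over the open bottle's mouth. I let go, backed the arm away and handed the job in at about 23 s.

- **Crate:** I pushed it along the rollers with shut fingers until the force rose to about 19 N at the end stop. Comparing pictures from that moment and from just before hand-in, the rear wall moved 0 px. One cap patch matched poorly, probably because of a shadow. The bottles were standing in the last picture I viewed, taken before the final correction.
- **Elbow:** I turned it clockwise inside a loose jaw cage, then closed the jaws lightly to centre it and let go. The first try stopped about 4 mm short by the top camera, so I turned it about 2.5° further and let go again.
- **Nozzle check:** The top camera puts the nozzle within about 1 mm of the mouth's centre. The scene camera disagrees. Its computed figure was 4.4 mm short, but I judged that a misread of a fixed dark edge. Reading it again by eye suggested 2–3 mm too far. I relied on the top camera.
- **Other things on the bench:** The arm stayed well clear of them, but I did not compare them before and after.

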